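Dry-fit a toy lorry and its trailer

ROBOT

A 6-joint arm with a two-finger parallel gripper is mounted at the origin on the work surface. World frame = base frame: x ahead of the robot, y to its left, z up, the work surface at z = 0. Lengths are in m, angles in rad, forces in N, time in s.
With the tool pointing down it reaches from about 0.3 to 0.875 m from the base axis. Payload 6.4 kg.
Tool frame: the origin (TCP) lies between the finger pads; the fingertips stand 22 mm ahead of it and the grasp point (between the pads) lies 3 mm ahead of it (manip.tcp_to_tips is the distance from the TCP to the fingertips, in m); z points along the fingers, y is the line along which they close (so a half turn about z gives the same grasp; the last joint's range is limited). The gripper opens to 88 mm and grips with 3 to 60 N. Pads are 18 mm wide; open, the fingers measure 123 mm over their backs; the gripper's body (75 mm by 187 mm) begins 45 mm behind the grasp point.
Start: joints at [-1.416, 0.181, 1.607, -0, 1.354, -0.206], TCP at [0.203, -0.538, 0.261] pointing down, gripper open.
Joint ranges: [-2.99, 2.99], [-0.89, 2.07], [0.3, 2.58], [-1.14, 4.28], [0, 2.63], [-3.12, 3.12]. Speed limits (rad/s): [2.57, 2.57, 3.01, 3.14, 3.14, 3.14].

INTERFACE

Orientations are given as [roll, pitch, yaw] about the fixed x, y, z axes, in that order (R = Rz(yaw) Ry(pitch) Rx(roll)).
In Python, from station import manip gives the robot as it stands.
- The arm moves only by the shell command python3 -m crank 'ROWS' [FORCE]. ROWS is JSON, a list of rows, each a list of 3 entries, a list of its own where there are three numbers: the shift along the tool's x, y, z in units of 2.5 cm (1.0 is 2.5 cm), then the turn, a rotation vector about the tool's x, y, z in units of 8 degrees (1.0 is 8 degrees), then the gripper command: -1 is fully open, 1 is shut, values between are in proportion. In form: [[[tx, ty, tz], [ax, ay, az], jaw], ...]. A call has 1 to 20 rows; each row shifts and turns the commanded pose from where the row before left it, along the tool's axes as they then stand; what a row does not reach is not made up. A row lasts 1/10 s, in which the tool goes at most 50 mm and 8.59 degrees, less where a joint would pass 70% of its speed; a pose out of reach is approached as far as the arm can. A call with a number of a shift or a turn outside -1 to 1 is refused whole. A call with a gripper value outside its range is refused whole. The fingers move at their own pace and stop on an object; FORCE is the grip in N (left out, the last holds). Time passes only in rows, so rows that do not move let the fingers close. It gives the time, the measured TCP pose, the force, the opening and the grip force at its end, in the units of the state.
- manip.read_state(): the state, without advancing time (a new reading comes with each control period).
- manip.get_image(name): name is "scene" or "top" or "wrist"; returns a dict with "frame" (400x640x3 uint8, red, green, blue), "mtx" (3x3 intrinsics, pixels), "R" (3x3) and "t" (3): a world point X has camera coordinates R X + t; the wrist camera has in their place "tool_from_camera" (4x4, takes a point from camera to tool coordinates, whose origin is the TCP and whose axes are the flange's). Camera axes: x right, y down, z forward; pixel columns grow to the right and rows downward; lengths in m; the calibration is good to about 2 mm. A picture is of the moment at which its call begins: read the wrist's pose just before it. There is no depth.
- manip.hand_in(): hands the job in; it is judged then, once.
The state is a dict: "time": time; "q": joint angles; "dq": joint speeds; "tau": joint torques, N m; "ee_pos": TCP position; "orientation": TCP orientation; "ft_force": force on the tool from outside, world axes, zero at the start; "moment": the same for the moment, N m; "gripper_width": opening from 0.0 (shut) to 1.0 (fully open); "gripper_force": force on a finger pad.
Only numpy, scipy, OpenCV 4.12 (cv2) and the standard library are available. Lean on these libraries where they do the work, as an engineer would, in place of code of your own. Each camera call takes 0.05 s, during which the arm holds its last target. There are 200 camera calls.

TASK

Dry-fit the sawn wooden parts before gluing: stand the cab on the lorry's deck close behind the bonnet, windscreen side towards the bonnet, lay the roof rack (rails up) lengthwise on the middle of the cab's roof, and stand the round tank upright on the deck between the cab and the tailboard. Stand the crate, open side up and lengthwise, on the trailer between its two end boards. Centre every part across the width of what it stands on and square it up by eye, let go of it, and leave the glue jar, the offcut and the screwdriver where they are.

Things in the scene. Friction and masses are not known exactly. Their poses are not given: they have to be found in the camera images.
- lorry: wooden toy lorry without its cab, fixed to the bench (it does not roll). Origin: on the bench under the middle of the chassis; x points forwards to the bonnet, y to the lorry's left, z up. Flat deck 200 mm long (x -100 to 100), 64 mm wide, its top 36 mm above the bench. Four wheels, tops at 34 mm, make it 92 mm wide over all. At the front a fixed bonnet block (x 70 to 100, 50 mm wide, top at 66 mm); at the rear a tailboard (x -100 to -92, 64 mm wide, top at 54 mm).
- trailer: shorter wooden toy trailer, fixed to the bench. Origin: on the bench under the middle of its chassis; x points forwards to its drawbar, z up. Flat deck 108 mm long, 64 mm wide, top 36 mm above the bench, 92 mm wide over the wheels; two end boards across it (x -54 to -46 and 46 to 54, tops at 54 mm) leave 92 mm of deck between them. The drawbar ends at x 92.
- cab_mid (a point): loose cab, a stepped wooden block 64 mm long (x), 54 mm wide (y), 62 mm high with dark windows. The point is its centre, 31 mm above its underside. x points to its front: the lower 34 mm run the full length, above that the block is 50 mm long (x -32 to 18), so a ledge 14 mm deep lies in front of the windscreen and the flat roof's middle is at x -7. The loose parts weigh 20 to 180 g.
- rack_mid (a point): loose roof rack, a flat wooden piece 50 mm long (x), 38 mm wide (y), 20 mm high, the lowest of the four loose parts, with two rails and two cross bars on its upper side. The point is its centre, 10 mm above its underside; z up.
- tank_mid (a point): loose round wooden tank standing upright, 52 mm in diameter, 72 mm high with a filler cap (20 mm across, the top 8 mm). The point is on its axis, 36 mm above its underside.
- crate_mid (a point): loose plywood crate, open on top, 60 mm long (x), 50 mm wide (y), 46 mm high, walls 6 mm. The point is its centre, 23 mm above its underside; z up.
- jar: bystander: round glue jar, 56 mm in diameter, 70 mm high, upright; origin under its middle.
- offcut: bystander: plain flat wooden offcut 90 x 45 x 18 mm; origin under its middle.
- driver: bystander: screwdriver lying beyond the vehicles; origin at bench level within its length, x towards its tip.

How it is judged:
At the end, for the whole second after the job is handed in: Upright, released, at rest: cab facing the bonnet, at most 18 mm behind it; rack within 12 mm of the roof's middle; tank on the deck between cab and tailboard; crate on the trailer, within 20 mm of its middle lengthwise; all within 13 mm of the centre line; cab, rack, crate square within 0.22 rad (x of cab_mid in the frame of lorry between 0.02 and 0.042 m and y of cab_mid in the frame of lorry between -0.013 and 0.013 m and z of cab_mid in the frame of lorry between 0.063 and 0.071 m and angle between the x axis of cab_mid and the x axis of lorry, either way round below 0.22 rad and angle between each of cab_mid, rack_mid, tank_mid, crate_mid's own z axis and vertical below 0.1 rad and x of lorry in the frame of cab_mid below 0 m and x of rack_mid in the frame of cab_mid between -0.019 and 0.005 m and y of rack_mid in the frame of cab_mid between -0.012 and 0.012 m and z of rack_mid in the frame of cab_mid between 0.037 and 0.045 m and angle between the x axis of rack_mid and the x axis of cab_mid, either way round below 0.22 rad and x of tank_mid in the frame of lorry between -0.068 and -0.016 m and y of tank_mid in the frame of lorry between -0.013 and 0.013 m and z of tank_mid in the frame of lorry between 0.068 and 0.076 m and x of crate_mid in the frame of trailer between -0.02 and 0.02 m and y of crate_mid in the frame of trailer between -0.013 and 0.013 m and z of crate_mid in the frame of trailer between 0.055 and 0.063 m and angle between the x axis of crate_mid and the x axis of trailer, either way round below 0.22 rad and linear speed of each of cab, rack, tank, crate below 0.02 m/s); the robot touches nothing.
It fails at once if the glue jar is moved by more than 25 mm (distance of jar from where it was at the start of the episode above 0.025 m).
It fails at once if the offcut is moved by more than 25 mm (distance of offcut from where it was at the start of the episode above 0.025 m).
It fails at once if the screwdriver is moved by more than 25 mm (distance of driver from where it was at the start of the episode above 0.025 m).
It also fails if it takes over 90 s, if anything falls off the work surface, if the arm or the gripper's body presses on something with over 40 N, if the wrist force passes 120 N, or if a joint passes its speed limit or range.

## Working session

There is one attempt and no reset: what is moved stays moved. The work goes in short steps, Python scripts to look and compute and a shell command to move; the robot and the scene stay as the last step left them, time stands still between calls to the robot, and variables do not carry over. Pictures are saved under pics/ and viewed, at most 14 in all, crops included, and the job is handed in when it is done.

```bash
ls; mkdir -p pics
python3 - <<'E'
from station import manip
import cv2,numpy as np
print(manip.read_state())
for n in("top","scene"):
    im=manip.get_image(n); cv2.imwrite(f"pics/{n}0.png",im["frame"][:,:,::-1]); np.savez(f"pics/{n}0.npz",**im)
    print(n,im["mtx"].tolist(),im["R"].tolist(),im["t"].tolist())
E
```

```text
pics
{'time': 0.0, 'q': array([-1.41626587e+00,  1.81497777e-01,  1.60799457e+00, -4.17671224e-05,
        1.35380380e+00, -2.06278660e-01]), 'dq': array([ 0.00068845, -0.00074913,  0.00115495,  0.00136667,  0.00065344,
        0.00011575]), 'tau': array([-7.31650107e-04, -4.33864760e+01, -3.41853905e+01,  7.03717349e-02,
        3.86952655e-02, -1.28247293e-04]), 'ee_pos': array([ 0.20293148, -0.53746877,  0.25984093]), 'orientation': array([-3.13991692e+00, -3.08999486e-04,  3.60817883e-01]), 'ft_force': array([ 0.37051159, -0.53719279, -0.25362411]), 'moment': array([ 0.00897598, -0.00434809,  0.00442479]), 'gripper_force': 0.0, 'gripper_width': 0.9964794934807788}
top [[494.68761055856396, 0.0, 326.6134243633751], [0.0, 494.68761055856396, 197.36503069443933], [0.0, 0.0, 1.0]] [[-0.0066415923190920245, -0.9999520499818285, -0.007196317711551189], [-0.9972541164914385, 0.007154133111096067, -0.0737091956292371], [0.07375714468678543, 0.006687011033887062, -0.9972538129739515]] [0.006702846277550673, 0.5981912650138322, 1.4435006601482998]
scene [[433.269123423382, 0.0, 320.40136348183614], [0.0, 433.269123423382, 202.98318551328168], [0.0, 0.0, 1.0]] [[0.7456460324076087, 0.6663418848969166, -0.0006977010931596725], [0.41884815784464147, -0.4695108712571625, -0.7772552749525024], [-0.5182453232060481, 0.5792650811186224, -0.6291849893089423]] [-0.4635461832383757, -0.231510586006042, 1.4679916513051565]
```

View pics/top0.png

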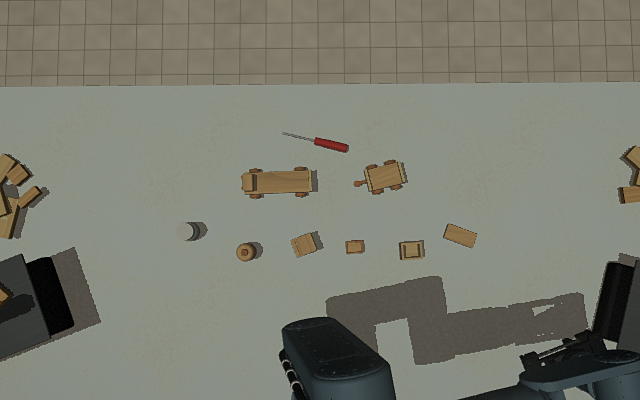

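View pics/scene0.png

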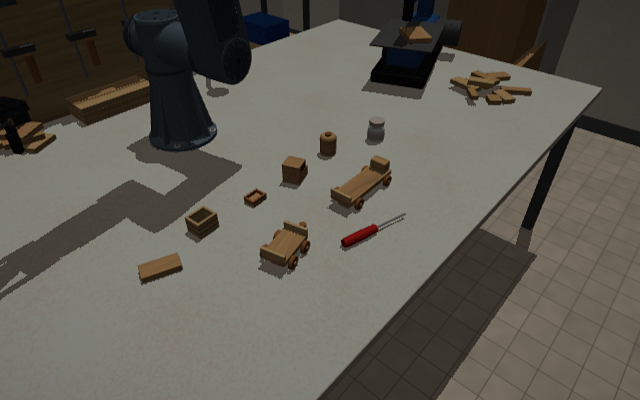

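Top view: the lorry is at about (278,182) with its bonnet left (+y), and the trailer at (384,177) with its drawbar left. The tank is at (246,252), cab (304,244), rack (355,247), crate (411,250), jar (188,231), offcut (460,235) and driver (316,142).

```bash
cat > h.py <<'E'
import numpy as np,cv2
from scipy.spatial.transform import Rotation as Ro
from station import manip
def cast(K,R,C,uv,z):   # R: world_from_cam, C: camera centre
    uv=np.atleast_2d(uv).astype(float)
    d=(R@np.linalg.inv(K)@np.c_[uv,np.ones(len(uv))].T).T
    return C+d*((z-C[2])/d[:,2])[:,None]
def fixed(im): return im["mtx"],im["R"].T,-im["R"].T@im["t"]
def wrist():
    s=manip.read_state(); im=manip.get_image("wrist")
    T=np.eye(4);T[:3,:3]=Ro.from_euler("xyz",s["orientation"]).as_matrix();T[:3,3]=s["ee_pos"]
    T=T@im["tool_from_camera"]
    return im["frame"][:,:,::-1].copy(),im["mtx"],T[:3,:3],T[:3,3],s
def proj(K,R,C,X):
    c=(R.T@(np.atleast_2d(X)-C).T).T; p=(K@c.T).T; return p[:,:2]/p[:,2:]
E
python3 - <<'E'
from h import *
im=dict(np.load("pics/top0.npz")); f=im["frame"][:,:,::-1].copy()
h=cv2.cvtColor(f,cv2.COLOR_BGR2HSV)
m=((h[:,:,1]>75)&(h[:,:,0]<25)).astype(np.uint8); m[:, :150]=0; m[:,520:]=0; m[270:]=0; m[:100]=0
n,l,st,c=cv2.connectedComponentsWithStats(m)
for i in range(1,n):
    if st[i,4]<40: continue
    ct=cv2.findContours((l==i).astype(np.uint8),0,1)[0][0]; r=cv2.minAreaRect(ct)
    b=cast(*fixed(im),cv2.boxPoints(r),0.04)[:,:2]
    print(st[i],np.round(c[i]),"ctr",b.mean(0).round(3),"sides",np.linalg.norm(np.roll(b,-1,0)-b,axis=1)[:2].round(3),"dir",[round(float(np.arctan2(*(b[k+1]-b[k])[::-1])),2) for k in(0,1)])
cv2.imwrite("pics/crop.png",cv2.resize(f[120:270,165:495],None,fx=2.4,fy=2.4,interpolation=cv2.INTER_CUBIC))
im=manip.get_image("wrist");print(im["tool_from_camera"].round(3),im["mtx"].round(1))
E
```

```text
[314 137  34  15 262] [330. 144.] ctr [ 0.755 -0.009] sides [0.023 0.099] dir [-0.25, -1.83]
[ 354  160   52   35 1005] [383. 176.] ctr [ 0.652 -0.15 ] sides [0.148 0.089] dir [-1.32, -2.9]
[ 241  167   71   32 1645] [277. 182.] ctr [0.642 0.151] sides [0.207 0.089] dir [-1.55, -3.12]
[444 224  33  24 472] [460. 235.] ctr [ 0.484 -0.384] sides [0.044 0.089] dir [-0.38, -1.94]
[291 233  26  24 402] [304. 245.] ctr [0.459 0.071] sides [0.063 0.054] dir [-1.2, -2.76]
[346 240  17  14 221] [354. 247.] ctr [ 0.453 -0.076] sides [0.046 0.038] dir [-1.58, 3.13]
[399 241  24  19 392] [411. 250.] ctr [ 0.442 -0.24 ] sides [0.064 0.051] dir [-1.49, -3.08]
[236 243  21  19 290] [246. 252.] ctr [0.441 0.238] sides [0.057 0.049] dir [-1.11, -2.67]
[[ 0.001 -0.956 -0.292  0.075]
 [ 1.     0.001 -0.001 -0.   ]
 [ 0.001 -0.292  0.956 -0.124]
 [ 0.     0.     0.     1.   ]] [[338.4   0.  313.6]
 [  0.  338.4 203.4]
 [  0.    0.    1. ]]
```

View pics/crop.png

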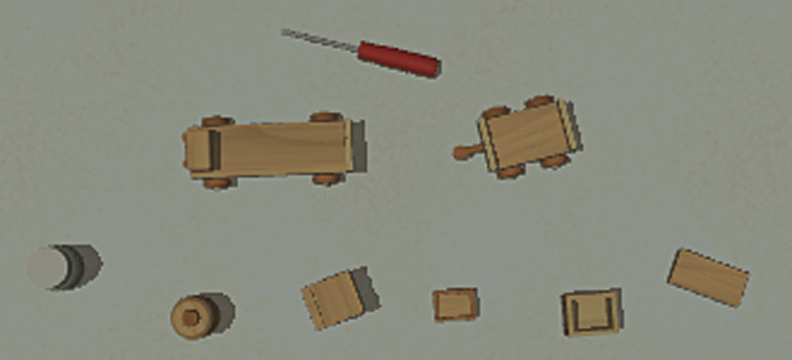

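```bash
python3 -m crank '[[[0,0,-0.7],[0,0,0],-1],[[0.94,-0.8,0],[0,0,0],-1],[[0.94,-0.8,0],[0,0,0],-1],[[0.94,-0.8,0],[0,0,0],-1],[[0.94,-0.8,0],[0,0,0],-1],[[0.94,-0.8,0],[0,0,0],-1],[[0.94,-0.8,0],[0,0,0],-1],[[0.94,-0.8,0],[0,0,0],-1],[[0.94,-0.8,0],[0,0,0],-1],[[0.94,-0.8,0],[0,0,0],-1],[[0.94,-0.8,0],[0,0,0],-1],[[0.94,-0.8,0],[0,0,0],-1],[[0.94,-0.8,0],[0,0,0],-1],[[0.94,-0.8,0],[0,0,0],-1],[[0.94,-0.8,0],[0,0,0],-1],[[0.94,-0.8,0],[0,0,0],-1],[[0.94,-0.8,-0.5],[0,0,0],-1],[[0.94,-0.8,-0.5],[0,0,0.86],-1],[[0.94,-0.8,-0.5],[0,0,0.86],-1],[[0.5,-0.8,-0.5],[0,0,0.86],-1]]' 25 && python3 -m crank '[[[0,0,0],[0,0,0],-1],[[0,0,0],[0,0,0],-1],[[0,0,0],[0,0,0],-1]]'
cat >> h.py <<'E'
def blobs(f,K,R,C,z,smin=75,amin=300,vmin=0):
    h=cv2.cvtColor(f,cv2.COLOR_BGR2HSV)
    m=((h[:,:,1]>smin)&(h[:,:,0]<25)&(h[:,:,2]>vmin)).astype(np.uint8)
    for ct in cv2.findContours(m,0,1)[0]:
        if cv2.contourArea(ct)<amin: continue
        b=cv2.boxPoints(cv2.minAreaRect(ct)); w=cast(K,R,C,b,z)[:,:2]
        yield b.mean(0).round(),w.mean(0).round(4),np.linalg.norm(np.roll(w,-1,0)-w,axis=1)[:2].round(3),[round(float(np.arctan2(*(w[k+1]-w[k])[::-1])),3) for k in(0,1)]
def plan(x,y,z,yaw):  # units: turn about tool z, then shift in tool axes at the final yaw
    s=manip.read_state(); p=s["ee_pos"]; y0=s["orientation"][2]
    t=-(np.degrees((yaw-y0+np.pi/2)%np.pi-np.pi/2))/8; dx,dy,dz=np.array([x,y,z])-p; c,q=np.cos(yaw),np.sin(yaw)
    print("at",p.round(4),s["orientation"].round(3),"turn",round(t,2),"shift",np.round(np.array([c*dx+q*dy,q*dx-c*dy,-dz])/.025,2),"w",round(float(s["gripper_width"]),3),"F",s["ft_force"].round(1),"t",round(s["time"],1))
E
python3 - <<'E'
from h import *
f,K,R,C,s=wrist(); cv2.imwrite("pics/w1.png",f); np.savez("pics/w1.npz",f=f,K=K,R=R,C=C); print(s["ee_pos"],s["orientation"],C)
for b in blobs(f,K,R,C,0.036): print(*b)
E
```

```text
time: 2.15
ee_pos: [0.4855, -0.031, 0.3285]
orientation: [-3.141, 0.0, -0.004]
ft_force: [0.3, 0.4, -0.1]
gripper_width: 0.999
gripper_force: 0.0
time: 2.45
ee_pos: [0.4841, -0.0331, 0.3273]
orientation: [-3.141, 0.002, 0.002]
ft_force: [0.9, 0.4, 0.0]
gripper_width: 1.002
gripper_force: 0.0
[ 0.4840564  -0.03309105  0.32726271] [-3.14146513e+00  1.68385435e-03  1.97400874e-03] [ 0.55902627 -0.03272116  0.45095618]
[460. 390.] [ 0.1304 -0.2593] [0.547 0.036] [-1.567, -2.864]
[ 94. 333.] [0.2304 0.2874] [0.131 0.053] [-0.362, -1.808]
[533. 333.] [ 0.2332 -0.3529] [0.054 0.132] [-1.333, -2.779]
[101. 197.] [0.4388 0.2386] [0.088 0.051] [-1.133, -2.822]
[474. 196.] [ 0.4406 -0.2378] [0.076 0.063] [-1.568, -2.974]
[348. 184.] [ 0.4563 -0.0754] [0.048 0.038] [-1.508, -3.036]
[234. 183.] [0.4571 0.0672] [0.069 0.059] [-1.195, -2.806]
[587. 161.] [ 0.487  -0.3709] [0.043 0.099] [-0.206, -1.928]
[424.  29.] [ 0.6331 -0.155 ] [0.155 0.059] [-1.569, -2.982]
[142.  34.] [0.6276 0.1593] [0.224 0.068] [-1.569, 3.085]
```

View pics/w1.png

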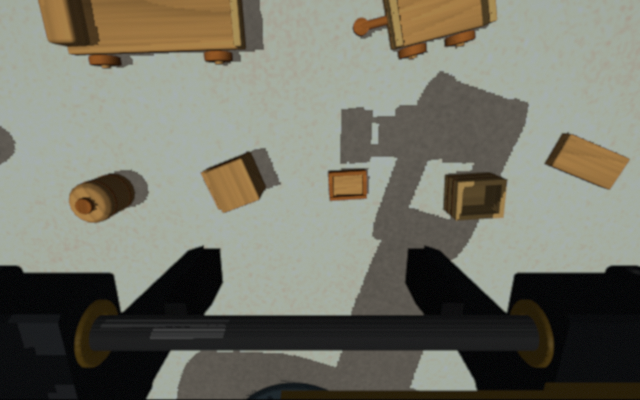

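The wrist view shows all the loose parts: tank (95,197), cab (234,183), rack (348,184) and crate (474,196). The vehicles are cut off at the top, so I'll shift forward 0.12 m.

```bash
python3 -m crank '[[[1,0,0],[0,0,0],-1],[[1,0,0],[0,0,0],-1],[[1,0,0],[0,0,0],-1],[[1,0,0],[0,0,0],-1],[[1,0,0],[0,0,0],-1],[[0,0,0],[0,0,0],-1],[[0,0,0],[0,0,0],-1],[[0,0,0],[0,0,0],-1]]'
python3 - <<'E'
from h import *
f,K,R,C,s=wrist(); cv2.imwrite("pics/w2.png",f); np.savez("pics/w2.npz",f=f,K=K,R=R,C=C); print(s["ee_pos"],s["orientation"],C)
for z in (0,.018,.036):
  print(z)
  for b in blobs(f,K,R,C,z): print(*b)
E
```

```text
time: 3.3
ee_pos: [0.6088, -0.0329, 0.3279]
orientation: [-3.141, 0.001, 0.0]
ft_force: [-0.2, -0.4, -0.3]
gripper_width: 0.999
gripper_force: 0.0
[ 0.60882389 -0.03288868  0.327884  ] [-3.14148132e+00  1.07838014e-03  1.78098171e-04] [ 0.68371887 -0.03265268  0.45162323]
0
[460. 390.] [ 0.2174 -0.2783] [0.595 0.04 ] [-1.569, -2.866]
[534. 333.] [ 0.3285 -0.3811] [0.058 0.141] [-1.354, -2.792]
[ 94. 333.] [0.3273 0.316 ] [0.142 0.058] [-0.363, -1.81]
[124. 279.] [0.426  0.2518] [0.081 0.051] [-0.822, -2.493]
[475. 270.] [ 0.4412 -0.2719] [0.031 0.093] [-0.669, -2.331]
[345. 268.] [ 0.4446 -0.0793] [0.051 0.047] [-1.512, -3.051]
[242. 271.] [0.439  0.0737] [0.077 0.081] [-1.192, -2.851]
[566. 248.] [ 0.4772 -0.4004] [0.049 0.109] [-0.185, -1.95]
[157. 133.] [0.6402 0.1738] [0.237 0.094] [-1.536, 3.124]
[414. 122.] [ 0.6539 -0.1618] [0.165 0.096] [-1.339, -2.763]
[293.  34.] [ 0.7599 -0.0075] [0.025 0.105] [-0.36, -1.826]
0.018
[460. 390.] [ 0.236  -0.2685] [0.571 0.038] [-1.569, -2.866]
[534. 333.] [ 0.3427 -0.3672] [0.056 0.135] [-1.354, -2.792]
[ 94. 333.] [0.3415 0.3021] [0.136 0.0
[... 461 characters left out ...]
0085] [0.024 0.101] [-0.36, -1.826]
0.036
[460. 390.] [ 0.2545 -0.2587] [0.548 0.036] [-1.569, -2.866]
[534. 333.] [ 0.3568 -0.3533] [0.054 0.13 ] [-1.354, -2.792]
[ 94. 333.] [0.3558 0.2882] [0.131 0.053] [-0.363, -1.81]
[124. 279.] [0.4465 0.2291] [0.074 0.047] [-0.822, -2.493]
[475. 270.] [ 0.4606 -0.2529] [0.029 0.086] [-0.669, -2.331]
[345. 268.] [ 0.4637 -0.0756] [0.047 0.043] [-1.512, -3.051]
[242. 271.] [0.4585 0.0653] [0.071 0.075] [-1.192, -2.851]
[566. 248.] [ 0.4937 -0.3711] [0.045 0.101] [-0.185, -1.95]
[157. 133.] [0.6437 0.1574] [0.218 0.087] [-1.536, 3.124]
[414. 122.] [ 0.6563 -0.1515] [0.152 0.088] [-1.339, -2.763]
[293.  34.] [ 0.7538 -0.0095] [0.023 0.096] [-0.36, -1.826]
```

View pics/w2.png

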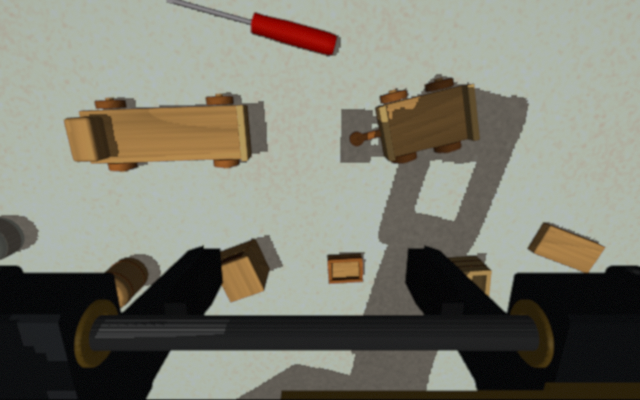

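Run:
```python
from h import *
d=np.load("pics/w2.npz"); f,K,R,C=[d[k] for k in("f","K","R","C")]
h=cv2.cvtColor(f,cv2.COLOR_BGR2HSV); m=((h[:,:,1]>75)&(h[:,:,0]<25)).astype(np.uint8)
def line(pts,z):
    w=cast(K,R,C,pts,z)[:,:2].astype(np.float32); vx,vy,x0,y0=cv2.fitLine(w,cv2.DIST_HUBER,0,.01,.01).ravel()
    a=np.arctan2(vy,vx)%np.pi; return round(float(a),3),np.array([x0,y0]).round(4)
col=lambda xs,r0,r1:([(x,r0+np.flatnonzero(m[r0:r1,x]).min()) for x in xs],[(x,r0+np.flatnonzero(m[r0:r1,x]).max()+1) for x in xs])
row=lambda ys,c0,c1:([(c0+np.flatnonzero(m[y,c0:c1]).min(),y) for y in ys],[(c0+np.flatnonzero(m[y,c0:c1]).max()+1,y) for y in ys])
t,b=col(range(132,195),80,200); print("lorry sides",line(t,.036),line(b,.036))
l,r=row(range(124,154),50,280); print("bonnet",line(l,.066),"tail",line(r,.054), line(r,.036))
t,b=col(range(412,424),60,170); print("tr up",t[0],t[-1],line(t,.036))
t,b=col(range(421,431),60,170); print("tr lo",b[0],b[-1],line(b,.036))
l,r=row(range(92,134),375,500); print("tr rear",r[0],r[-1],line(r,.054))
g=np.hstack([f[75:190,50:280],f[65:180,330:500]]); cv2.imwrite("pics/w2c.png",cv2.resize(g,None,fx=2,fy=2,interpolation=cv2.INTER_CUBIC))
# loose parts from w1
d=np.load("pics/w1.npz"); f,K,R,C=[d[k] for k in("f","K","R","C")]
for z in(.062,.064,.020,.046):
  print(z)
  for b in blobs(f,K,R,C,z):
    if 150<b[0][1]<220 and b[0][0]<520: print(*b)
```

```text
lorry sides (1.603, array([0.6749, 0.1453], dtype=float32)) (1.628, array([0.61 , 0.159], dtype=float32))
bonnet (0.033, array([0.6437, 0.2441], dtype=float32)) tail (0.032, array([0.6404, 0.0414], dtype=float32)) (0.032, array([0.6384, 0.0448], dtype=float32))
tr up (412, np.int64(98)) (423, np.int64(95)) (1.807, array([ 0.6876, -0.1547], dtype=float32))
tr lo (421, np.int64(150)) (430, np.int64(148)) (1.816, array([ 0.6257, -0.1693], dtype=float32))
tr rear (np.int64(475), 92) (np.int64(479), 133) (0.244, array([ 0.6619, -0.2201], dtype=float32))
0.062
[101. 197.] [0.4463 0.2216] [0.082 0.048] [-1.133, -2.822]
[474. 196.] [ 0.448  -0.2249] [0.071 0.059] [-1.568, -2.974]
[348. 184.] [ 0.4628 -0.0727] [0.045 0.036] [-1.508, -3.036]
[234. 183.] [0.4635 0.061 ] [0.065 0.055] [-1.195, -2.806]
0.064
[101. 197.] [0.4469 0.2202] [0.082 0.048] [-1.133, -2.822]
[474. 196.] [ 0.4485 -0.2239] [0.071 0.059] [-1.568, -2.974]
[348. 184.] [ 0.4633 -0.0725] [0.045 0.036] [-1.508, -3.036]
[234. 183.] [0.464  0.0605] [0.065 0.055] [-1.195, -2.806]
0.02
[101. 197.] [0.4342 0.249 ] [0.091 0.053] [-1.133, -2.822]
[474. 196.] [ 0.436  -0.2457] [0.079 0.066] [-1.568, -2.974]
[348. 184.] [ 0.4524 -0.0771] [0.05 0.04] [-1.508, -3.036]
[234. 183.] [0.4532 0.0711] [0.072 0.061] [-1.195, -2.806]
0.046
[101. 197.] [0.4417 0.232 ] [0.086 0.05 ] [-1.133, -2.822]
[474. 196.] [ 0.4434 -0.2328] [0.074 0.062] [-1.568, -2.974]
[348. 184.] [ 0.4588 -0.0744] [0.047 0.037] [-1.508, -3.036]
[234. 183.] [0.4596 0.0648] [0.068 0.058] [-1.195, -2.806]
```

View pics/w2c.png

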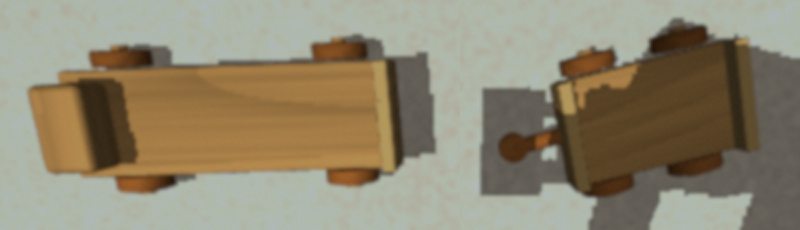

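The crop shows both decks clearly. The lorry sides are parallel and 65 mm apart, and the trailer's 64 mm apart, which matches the sizes given. Lorry origin comes out near (0.6425, 0.1445) with yaw 1.603, and the trailer near (0.6576, -0.1656) with yaw 1.813. Next I'll go over the cab.

```bash
sed -i 's/(yaw-y0+np.pi\/2)%np.pi-np.pi\/2/(yaw-y0+np.pi)%(2*np.pi)-np.pi/' h.py
python3 -m crank '[[[-1,-0.67,0.85],[0,0,0],-1],[[-1,-0.67,0.85],[0,0,0],-1],[[-1,-0.67,0.85],[0,0,0],-1],[[-1,-0.67,0.85],[0,0,0],-1],[[-1,-0.67,0.85],[0,0,0],-1],[[-1,-0.67,0.85],[0,0,0],-1],[[0,0,0],[0,0,-0.99],-1],[[0,0,0],[0,0,-0.99],-1],[[0,0,0],[0,0,-0.99],-1],[[0,0,0],[0,0,-0.99],-1],[[0,0,0],[0,0,-0.99],-1],[[0,0,0],[0,0,-0.99],-1],[[0,0,0],[0,0,-0.99],-1],[[0,0,0],[0,0,-0.99],-1],[[0,0,0],[0,0,-0.99],-1],[[0,0,0],[0,0,-0.99],-1],[[0,0,0],[0,0,-0.99],-1],[[0,0,0],[0,0,-0.99],-1],[[0,0,0],[0,0,-0.99],-1],[[0,0,0],[0,0,-0.99],-1]]' && python3 -m crank '[[[0,0,0],[0,0,0],-1],[[0,0,0],[0,0,0],-1],[[0,0,0],[0,0,0],-1]]' >/dev/null
python3 - <<'E'
from h import *
f,K,R,C,s=wrist(); cv2.imwrite("pics/w3.png",f); np.savez("pics/w3.npz",f=f,K=K,R=R,C=C); print(s["ee_pos"],s["orientation"],C)
for b in blobs(f,K,R,C,.062): print(*b)
E
```

```text
time: 5.35
ee_pos: [0.4592, 0.0679, 0.2011]
orientation: [3.141, 0.0, 1.942]
ft_force: [-0.3, -1.1, 0.1]
gripper_width: 1.007
gripper_force: 0.0
[0.45958399 0.06798395 0.20091434] [3.14121608e+00 2.22102626e-04 1.93309113e+00] [0.43210882 0.1387762  0.32471823]
[211. 392.] [ 0.435  -0.1511] [0.043 0.018] [0.363, -1.277]
[460. 382.] [ 0.6573 -0.0541] [0.339 0.044] [0.363, -0.935]
[534. 333.] [0.6947 0.0186] [0.035 0.083] [0.603, -0.844]
[ 94. 333.] [ 0.3159 -0.1257] [0.083 0.034] [1.574, 0.129]
[260. 300.] [ 0.4478 -0.0376] [0.042 0.032] [1.649, 0.072]
[313. 187.] [0.4562 0.0753] [0.069 0.05 ] [1.906, 0.363]
[538. 160.] [0.6124 0.149 ] [0.195 0.09 ] [1.466, -0.109]
[364.  10.] [0.4431 0.2072] [0.038 0.012] [0.363, -1.141]
```

View pics/w3.png

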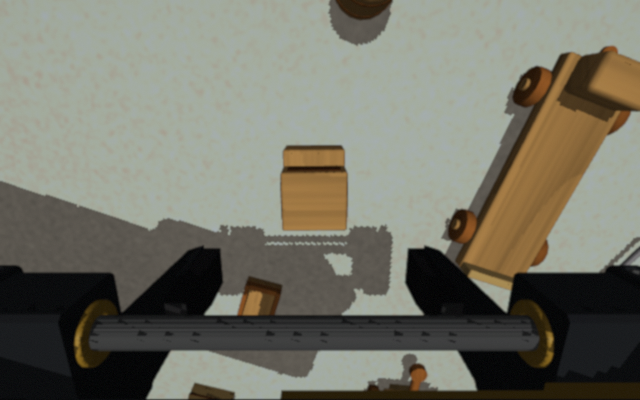

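The cab sits upright and nearly aligned with the tool. Its roof spans about (282–347, 168–230), and the ledge reaches up to row 147, so its front points along tool +x as expected.

Run:
```python
from h import *
d=np.load("pics/w3.npz"); f,K,R,C=[d[k] for k in("f","K","R","C")]
h=cv2.cvtColor(f,cv2.COLOR_BGR2HSV); m=((h[:,:,1]>75)&(h[:,:,0]<25))
for y in(180,200,220): q=np.flatnonzero(m[y,260:370])+260; print(y,q.min(),q.max()+1)
q=np.flatnonzero(m[100:260,300])+100; q2=np.flatnonzero(m[100:260,330])+100;print(q.min(),q.max()+1,q2.min(),q2.max()+1)
ax=np.array([np.cos(1.94),np.sin(1.94),0])
rear=cast(K,R,C,[(314.5,(q.max()+q2.max())/2+1)],.062)[0]; front=cast(K,R,C,[(314.5,(q.min()+q2.min())/2)],.034)[0]
print("mid from rear",rear+.032*ax,"from front",front-.032*ax,"len",np.linalg.norm((front-rear)[:2]))
mid=(rear+front)/2; g=mid-.004*ax; print(mid,g); plan(g[0],g[1],.040,1.94)
```

```text
180 281 347
200 281 347
220 283 347
146 230 146 230
mid from rear [0.45787435 0.07257127 0.062     ] from front [0.45762673 0.07444085 0.034     ] len 0.06583445346469641
[0.45775054 0.07350606 0.048     ] [0.45919403 0.0697756  0.048     ]
at [0.4596 0.068  0.2009] [3.141 0.    1.934] turn -0.05 shift [0.07 0.01 6.43] w 0.998 F [ 0.1 -0.4 -0.7] t 5.7
```

```bash
python3 -m crank '[[[0.07,0,0.9],[0,0,0],-1],[[0,0,0.9],[0,0,0],-1],[[0,0,0.9],[0,0,0],-1],[[0,0,0.9],[0,0,0],-1],[[0,0,0.9],[0,0,0],-1],[[0,0,0.9],[0,0,0],-1],[[0,0,0.7],[0,0,0],-1],[[0,0,0.3],[0,0,0],-1],[[0,0,0],[0,0,0],-1],[[0,0,0],[0,0,0],1],[[0,0,0],[0,0,0],1],[[0,0,0],[0,0,0],1],[[0,0,0],[0,0,0],1],[[0,0,0],[0,0,0],1],[[0,0,0],[0,0,0],1],[[0,0,0],[0,0,0],1],[[0,0,0],[0,0,0],1],[[0,0,0],[0,0,0],1]]' 25 && python3 -c "
from h import *
plan(.459,.07,.15,1.603)"
```

```text
time: 7.5
ee_pos: [0.4595, 0.0696, 0.0412]
orientation: [3.141, 0.0, 1.936]
ft_force: [-1.2, 0.4, 5.8]
gripper_width: 0.608
gripper_force: 25.0
at [0.4595 0.0696 0.0412] [3.141 0.    1.936] turn 2.38 shift [ 0.01 -0.02 -4.35] w 0.608 F [-1.2  0.4  5.8] t 7.5
```

```bash
python3 -m crank '[[[0,0,-0.5],[0,0,0],1],[[0,0,-0.8],[0,0,0],1],[[0,0,-0.8],[0,0,0],1],[[0,0,-0.8],[0,0,0],1],[[0,0,-0.7],[0,0,0],1],[[0,0,0],[0,0,0.8],1],[[0,0,0],[0,0,0.8],1],[[0,0,0],[0,0,0.8],1],[[0.48,0.92,0],[0,0,0],1],[[0.48,0.92,0],[0,0,0],1],[[0.48,0.92,0],[0,0,0],1],[[0.48,0.92,0],[0,0,0],1],[[0.48,0.92,0],[0,0,0],1],[[0.48,0.92,0],[0,0,0],1],[[0.48,0.92,0],[0,0,0],1],[[0.48,0.92,0],[0,0,0],1],[[0,0,0],[0,0,0],1],[[0,0,0],[0,0,0],1],[[0,0,0],[0,0,0],1],[[0,0,0],[0,0,0],1]]'
python3 - <<'E'
from h import *
plan(.6416,.1715,.0782,1.603)
f,K,R,C,s=wrist(); cv2.imwrite("pics/w4.png",f); np.savez("pics/w4.npz",f=f,K=K,R=R,C=C)
E
```

```text
time: 9.5
ee_pos: [0.6393, 0.1707, 0.1307]
orientation: [-3.141, 0.0, 1.6]
ft_force: [0.6, 0.5, -1.7]
gripper_width: 0.612
gripper_force: 25.0
at [0.6393 0.1707 0.1307] [-3.141  0.     1.6  ] turn -0.02 shift [0.03 0.09 2.1 ] w 0.612 F [ 0.6  0.5 -1.7] t 9.5
```

View pics/w4.png

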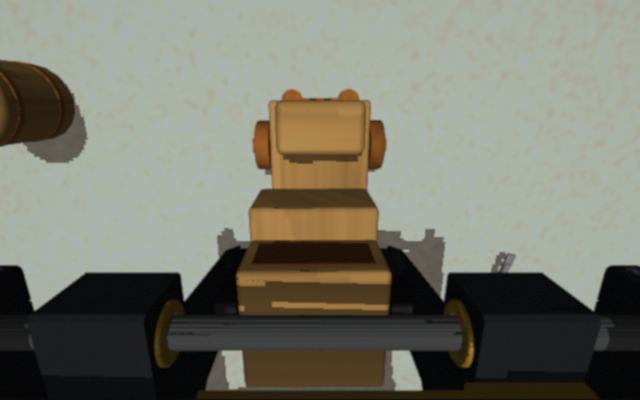

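The cab is held over the deck facing the bonnet. The bonnet top spans about (276–366, 101–153).

Run:
```python
from h import *
d=np.load("pics/w4.npz"); f,K,R,C=[d[k] for k in("f","K","R","C")]
h=cv2.cvtColor(f,cv2.COLOR_BGR2HSV)
P=cast(K,R,C,[(276,125),(366,125),(321,101),(321,153)],.066)[:,:2]
D=cast(K,R,C,[(272,180),(368,180)],.036)[:,:2]
o=np.array([.6425,.1445]); B=np.array([[-.032,.9995],[-.9995,-.032]])
print("bonnet in lorry",((P-o)@B.T).round(4)); print("deck",((D-o)@B.T).round(4))
print(f[125,262:285].tolist()[::2],f[125,358:378].tolist()[::2])
```

```text
bonnet in lorry [[ 0.0893  0.0235]
 [ 0.0892 -0.0255]
 [ 0.1017 -0.0009]
 [ 0.074  -0.0011]]
deck [[ 0.0517  0.0306]
 [ 0.0516 -0.0328]]
[[28, 63, 106], [27, 63, 104], [27, 62, 103], [24, 55, 90], [57, 103, 136], [75, 132, 170], [72, 126, 163], [51, 91, 122], [61, 110, 146], [69, 123, 163], [74, 130, 172], [73, 130, 173]] [[70, 124, 165], [66, 117, 155], [59, 103, 138], [46, 83, 112], [64, 114, 152], [61, 107, 143], [33, 67, 103], [26, 61, 103], [27, 62, 104], [26, 62, 103]]
```

```bash
python3 -m crank '[[[0.1,0.13,0.5],[0,0,0],1],[[0,0,0.5],[0,0,0],1],[[0,0,0.5],[0,0,0],1],[[0,0,0.3],[0,0,0],1],[[0,0,0.2],[0,0,0],1],[[0,0,0.1],[0,0,0],1],[[0,0,0],[0,0,0],1],[[0,0,0],[0,0,0],1]]' && python3 -c "
from h import *
plan(.6427,.173,.077,1.603)"
```

```text
time: 10.35
ee_pos: [0.6438, 0.1738, 0.0787]
orientation: [3.141, -0.0, 1.601]
ft_force: [-0.5, -0.3, -2.0]
gripper_width: 0.614
gripper_force: 25.0
at [0.6438 0.1738 0.0787] [ 3.141 -0.     1.601] turn -0.02 shift [-0.03 -0.04  0.07] w 0.614 F [-0.5 -0.3 -2. ] t 10.3
```

```bash
python3 -m crank '[[[0,0,0.06],[0,0,0],1],[[0,0,0.04],[0,0,0],1],[[0,0,0],[0,0,0],0.5],[[0,0,0],[0,0,0],-0.5],[[0,0,0],[0,0,0],-1],[[0,0,0],[0,0,0],-1],[[0,0,0],[0,0,0],-1],[[0,0,-0.5],[0,0,0],-1],[[0,0,-1],[0,0,0],-1],[[0,0,-1],[0,0,0],-1],[[0,0,-1],[0,0,0],-1],[[0,0,-1],[0,0,0],-1],[[0,0,-1],[0,0,0],-1],[[-1,0,0],[0,0,0],-1],[[-1,0,0],[0,0,0],-1],[[0,0,0],[0,0,0],-1],[[0,0,0],[0,0,0],-1],[[0,0,0],[0,0,0],-1]]'
python3 - <<'E'
from h import *
f,K,R,C,s=wrist(); cv2.imwrite("pics/w5.png",f); np.savez("pics/w5.npz",f=f,K=K,R=R,C=C); print(s["orientation"],C)
E
```

```text
time: 12.15
ee_pos: [0.6448, 0.1245, 0.2135]
orientation: [3.141, -0.0, 1.601]
ft_force: [0.5, 0.0, -0.1]
gripper_width: 0.999
gripper_force: 0.0
[ 3.14145215e+00 -4.09944457e-04  1.60108231e+00] [0.64179283 0.20008586 0.33734663]
```

View pics/w5.png

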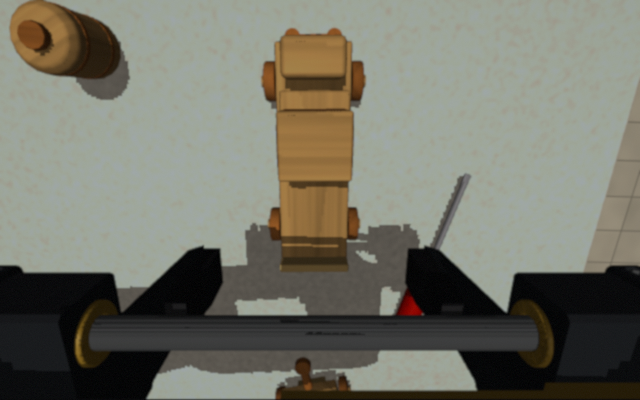

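The cab stands on the deck behind the bonnet with its roof at (277–353, 112–181). The tank's cap is visible at (34,37).

Run:
```python
from h import *
d=np.load("pics/w5.npz"); f,K,R,C=[d[k] for k in("f","K","R","C")]
o=np.array([.6435,.146]); B=np.array([[-.032,.9995],[-.9995,-.032]])
L=lambda uv,z:((cast(K,R,C,uv,z)[:,:2]-o)@B.T).round(4)
print("roof",L([(278,112),(353,112),(277,181),(352,181)],.098))
print("bonnet",L([(282,79),(346,79),(314,37)],.066)); print("ledge front",L([(314,92)],.07))
print("deck",L([(282,200),(348,200)],.036),"tail",L([(314,267),(314,271)],.054))
t=cast(K,R,C,[(34,37)],.072)[0]; print("cap",t)
plan(t[0],t[1],.2,1.603)
```

```text
roof [[ 0.0467  0.0244]
 [ 0.0467 -0.0268]
 [-0.0016  0.0267]
 [-0.0016 -0.0277]]
bonnet [[ 0.0698  0.0239]
 [ 0.0697 -0.0244]
 [ 0.0985 -0.0003]]
ledge front [[ 0.0603 -0.0002]]
deck [[-0.0341  0.0295]
 [-0.0341 -0.0317]] tail [[-0.0936 -0.0001]
 [-0.0978 -0.0001]]
cap [0.44102739 0.23735207 0.072     ]
at [0.6447 0.1246 0.2133] [-3.142 -0.     1.601] turn -0.01 shift [ 4.77 -8.    0.53] w 0.999 F [-0.4 -1.3 -0.8] t 12.2
```

```bash
python3 -m crank '[[[0.6,-1,0],[0,0,0],-1],[[0.6,-1,0],[0,0,0],-1],[[0.6,-1,0],[0,0,0],-1],[[0.6,-1,0],[0,0,0],-1],[[0.6,-1,0],[0,0,0],-1],[[0.6,-1,0],[0,0,0],-1],[[0.6,-1,0],[0,0,0],-1],[[0.57,-1,0.5],[0,0,0],-1],[[0,0,0],[0,0,0],-1],[[0,0,0],[0,0,0],-1],[[0,0,0],[0,0,0],-1]]' >/dev/null
python3 - <<'E'
from h import *
f,K,R,C,s=wrist(); cv2.imwrite("pics/w6.png",f); np.savez("pics/w6.npz",f=f,K=K,R=R,C=C)
plan(.441,.2374,.05,1.603)
print(proj(K,R,C,[[.441,.2374,.072],[.441,.2374,.064]]))
for b in blobs(f,K,R,C,.064):
  if 100<b[0][1]<260: print(*b)
E
```

```text
at [0.4425 0.2369 0.2013] [ 3.14 -0.    1.6 ] turn -0.02 shift [ 0.02 -0.06  6.05] w 0.999 F [ 0.6 -0.1  0.4] t 13.3
[[312.54405316 201.40249093]
 [312.56462757 198.56237236]]
[534. 242.] [0.6278 0.2019] [0.097 0.122] [0.257, -1.121]
[310. 188.] [0.4383 0.2452] [0.047 0.056] [0.031, -1.517]
```

View pics/w6.png

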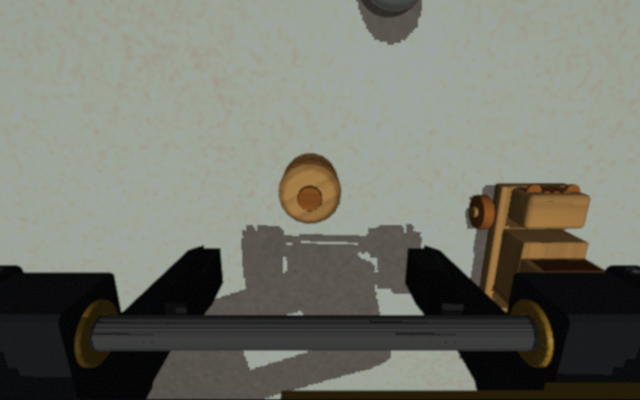

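The cap is at (310,199), about 2 mm from where I predicted. I'll correct for that, descend and grip.

```bash
python3 -m crank '[[[0.09,-0.13,0.8],[0,0,0],-1],[[0,0,0.9],[0,0,0],-1],[[0,0,0.9],[0,0,0],-1],[[0,0,0.9],[0,0,0],-1],[[0,0,0.9],[0,0,0],-1],[[0,0,0.9],[0,0,0],-1],[[0,0,0.5],[0,0,0],-1],[[0,0,0.2],[0,0,0],-1],[[0,0,0],[0,0,0],-1],[[0,0,0],[0,0,0],1],[[0,0,0],[0,0,0],1],[[0,0,0],[0,0,0],1],[[0,0,0],[0,0,0],1],[[0,0,0],[0,0,0],1],[[0,0,0],[0,0,0],1],[[0,0,0],[0,0,0],1],[[0,0,0],[0,0,0],1],[[0,0,0],[0,0,0],1]]' 25 && python3 -c "
from h import *
plan(.6435-.045*-.032,.146-.045,.16,1.603)"
```

```text
time: 15.15
ee_pos: [0.4383, 0.2392, 0.0511]
orientation: [3.141, -0.0, 1.601]
ft_force: [-1.8, -0.1, 5.4]
gripper_width: 0.581
gripper_force: 25.0
at [0.4383 0.2392 0.0511] [ 3.141 -0.     1.601] turn -0.02 shift [-5.79  8.08 -4.36] w 0.581 F [-1.8 -0.1  5.4] t 15.2
```

```bash
python3 -m crank '[[[0,0,-0.5],[0,0,0],1],[[0,0,-0.9],[0,0,0],1],[[0,0,-0.9],[0,0,0],1],[[0,0,-0.9],[0,0,0],1],[[0,0,-0.9],[0,0,0],1],[[0,0,-0.9],[0,0,0],1],[[-0.64,0.9,0],[0,0,0],1],[[-0.64,0.9,0],[0,0,0],1],[[-0.64,0.9,0],[0,0,0],1],[[-0.64,0.9,0],[0,0,0],1],[[-0.64,0.9,0],[0,0,0],1],[[-0.64,0.9,0],[0,0,0],1],[[-0.64,0.9,0],[0,0,0],1],[[-0.64,0.9,0],[0,0,0],1],[[-0.64,0.9,0],[0,0,0],1],[[0,0,0],[0,0,0],1],[[0,0,0],[0,0,0],1],[[0,0,0],[0,0,0],1]]'  && python3 -c "
from h import *
plan(.645,.101,.088,1.603)"
```

```text
time: 16.95
ee_pos: [0.6437, 0.1018, 0.1755]
orientation: [-3.14, -0.0, 1.601]
ft_force: [-0.6, 0.5, -1.2]
gripper_width: 0.581
gripper_force: 25.0
at [0.6437 0.1018 0.1755] [-3.14  -0.     1.601] turn -0.01 shift [-0.03  0.05  3.5 ] w 0.581 F [-0.6  0.5 -1.2] t 16.9
```

```bash
python3 -m crank '[[[-0.03,0.05,0.6],[0,0,0],1],[[0,0,0.7],[0,0,0],1],[[0,0,0.7],[0,0,0],1],[[0,0,0.7],[0,0,0],1],[[0,0,0.4],[0,0,0],1],[[0,0,0.2],[0,0,0],1],[[0,0,0.1],[0,0,0],1],[[0,0,0],[0,0,0],1],[[0,0,0],[0,0,0],1]]' && python3 -c "
from h import *
plan(.645,.101,.0871,1.603)"
```

```text
time: 17.85
ee_pos: [0.6467, 0.1005, 0.0915]
orientation: [3.14, 0.0, 1.601]
ft_force: [0.1, 0.4, -1.8]
gripper_width: 0.586
gripper_force: 25.0
at [0.6467 0.1005 0.0915] [3.14  0.    1.601] turn -0.02 shift [ 0.02 -0.07  0.18] w 0.586 F [ 0.1  0.4 -1.8] t 17.9
```

```bash
python3 -m crank '[[[0,-0.05,0.1],[0,0,0],1],[[0,0,0.06],[0,0,0],1],[[0,0,0],[0,0,0],1],[[0,0,0],[0,0,0],0.5],[[0,0,0],[0,0,0],-0.5],[[0,0,0],[0,0,0],-1],[[0,0,0],[0,0,0],-1],[[0,0,0],[0,0,0],-1],[[0,0,-0.5],[0,0,0],-1],[[0,0,-1],[0,0,0],-1],[[0,0,-1],[0,0,0],-1],[[0,0,-1],[0,0,0],-1],[[0,0,-1],[0,0,0],-1],[[0,0,-0.6],[0,0,0],-1]]' && python3 -m crank '[[[-0.86,-0.99,0],[0,0,0],-1],[[-0.86,-0.99,0],[0,0,0],-1],[[-0.86,-0.99,0],[0,0,0],-1],[[-0.86,-0.99,0],[0,0,0],-1],[[-0.86,-0.99,0],[0,0,0],-1],[[-0.86,-0.99,0],[0,0,0],-1],[[-0.86,-0.99,0.3],[0,0,0],-1],[[-0.86,-0.99,0.3],[0,0,0],-1],[[0,0,0],[0,0,0],-1],[[0,0,0],[0,0,0],-1],[[0,0,0],[0,0,0],-1]]'
python3 - <<'E'
from h import *
f,K,R,C,s=wrist(); cv2.imwrite("pics/w7.png",f); np.savez("pics/w7.npz",f=f,K=K,R=R,C=C)
for b in blobs(f,K,R,C,.020):
  if 100<b[0][1]<280: print(*b)
for b in blobs(f,K,R,C,.020): 
  if 250<b[0][0]<380 and 100<b[0][1]<260: plan(*b[1],.027,1.58)
E
```

```text
time: 19.25
ee_pos: [0.6458, 0.1005, 0.2177]
orientation: [3.138, 0.0, 1.601]
ft_force: [0.2, 1.3, 0.2]
gripper_width: 1.0
gripper_force: 0.0
time: 20.35
ee_pos: [0.4529, -0.0772, 0.1999]
orientation: [3.14, 0.0, 1.601]
ft_force: [0.6, 0.1, 0.3]
gripper_width: 1.001
gripper_force: 0.0
[534. 278.] [ 0.6799 -0.1715] [0.093 0.196] [0.621, -0.889]
[312. 184.] [ 0.4506 -0.0755] [0.037 0.051] [0.063, -1.493]
[626. 146.] [ 0.7306 -0.0325] [0.022 0.053] [0.031, -1.267]
at [ 0.4529 -0.077   0.1998] [3.14  0.    1.601] turn 0.15 shift [ 0.06 -0.09  6.91] w 1.003 F [ 0.1 -0.2  0.4] t 20.4
```

View pics/w7.png

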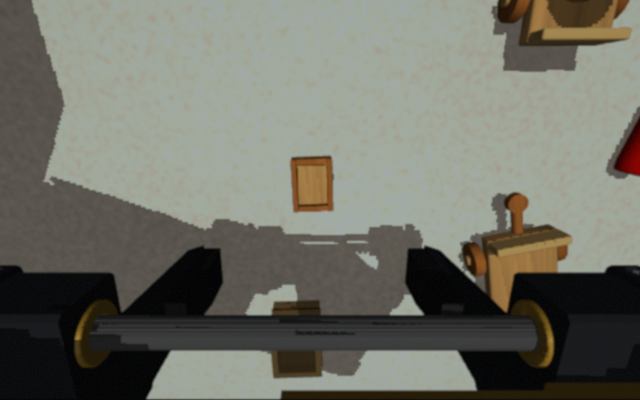

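The rack is at (312,184), measuring 37 × 51 mm with yaw about 1.64. I'll grip it across its width.

```bash
python3 -m crank '[[[0.06,-0.09,0.8],[0,0,-0.28],-1],[[0,0,1],[0,0,0],-1],[[0,0,1],[0,0,0],-1],[[0,0,1],[0,0,0],-1],[[0,0,1],[0,0,0],-1],[[0,0,1],[0,0,0],-1],[[0,0,0.7],[0,0,0],-1],[[0,0,0.3],[0,0,0],-1],[[0,0,0.15],[0,0,0],-1],[[0,0,0],[0,0,0],-1],[[0,0,0],[0,0,0],1],[[0,0,0],[0,0,0],1],[[0,0,0],[0,0,0],1],[[0,0,0],[0,0,0],1],[[0,0,0],[0,0,0],1],[[0,0,0],[0,0,0],1],[[0,0,0],[0,0,0],1],[[0,0,0],[0,0,0],1],[[0,0,0],[0,0,0],1],[[0,0,0],[0,0,0],1]]' 20 && python3 -c "
from h import *
c=.030-.007
plan(.6435-.032*c+.001,.146+c-.0005,.15,1.603)"
```

```text
time: 22.4
ee_pos: [0.4498, -0.076, 0.0255]
orientation: [3.142, 0.0, 1.64]
ft_force: [-1.2, 0.1, 1.3]
gripper_width: 0.427
gripper_force: 20.0
at [ 0.4498 -0.076   0.0255] [3.142 0.    1.64 ] turn 0.26 shift [ 9.52  8.07 -4.98] w 0.427 F [-1.2  0.1  1.3] t 22.4
```

```bash
python3 -m crank '[[[0,0,-0.5],[0,0,0],1],[[0,0,-0.9],[0,0,0],1],[[0,0,-0.9],[0,0,0],1],[[0,0,-0.9],[0,0,0],1],[[0,0,-0.9],[0,0,0],1],[[0,0,-0.9],[0,0,0],1],[[0,0,-1],[0,0,0.27],1],[[0.95,0.8,0],[0,0,0],1],[[0.95,0.8,0],[0,0,0],1],[[0.95,0.8,0],[0,0,0],1],[[0.95,0.8,0],[0,0,0],1],[[0.95,0.8,0],[0,0,0],1],[[0.95,0.8,0],[0,0,0],1],[[0.95,0.8,0],[0,0,0],1],[[0.95,0.8,0],[0,0,0],1],[[0.95,0.8,0],[0,0,0],1],[[0.95,0.8,0],[0,0,0],1],[[0,0,0],[0,0,0],1],[[0,0,0],[0,0,0],1],[[0,0,0],[0,0,0],1]]'
python3 - <<'E'
from h import *
c=.023
plan(.6435-.032*c+.001,.146+c-.0005,.1242,1.603)
f,K,R,C,s=wrist(); cv2.imwrite("pics/w8.png",f); np.savez("pics/w8.npz",f=f,K=K,R=R,C=C)
E
```

```text
time: 24.4
ee_pos: [0.6415, 0.167, 0.1756]
orientation: [-3.141, 0.0, 1.602]
ft_force: [0.0, -0.2, -0.4]
gripper_width: 0.432
gripper_force: 20.0
at [0.6415 0.167  0.1756] [-3.141  0.     1.602] turn -0.01 shift [0.06 0.09 2.05] w 0.432 F [ 0.  -0.2 -0.4] t 24.4
```

View pics/w8.png

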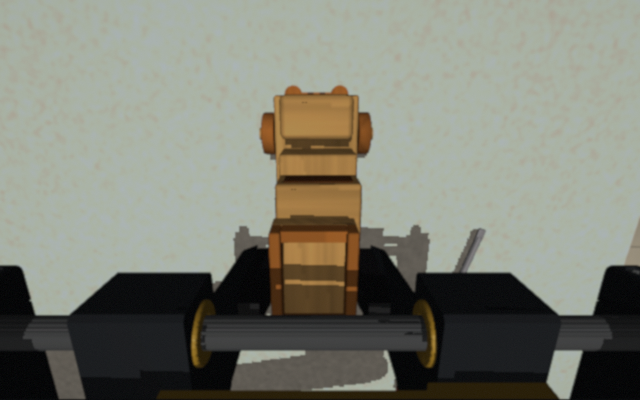

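The rack is held over the cab's roof (276–360, from row 185), square and centred. I'll lower it.

```bash
python3 -m crank '[[[0.06,0.06,0.5],[0,0,0],1],[[0,0,0.6],[0,0,0],1],[[0,0,0.5],[0,0,0],1],[[0,0,0.25],[0,0,0],1],[[0,0,0.1],[0,0,0],1],[[0,0,0],[0,0,0],1],[[0,0,0],[0,0,0],1],[[0,0,0],[0,0,0],1]]' && python3 -c "
from h import *
plan(.6438,.1685,.1235,1.603)"
```

```text
time: 25.25
ee_pos: [0.6441, 0.1693, 0.1275]
orientation: [3.14, -0.0, 1.602]
ft_force: [-0.6, -1.0, -0.1]
gripper_width: 0.427
gripper_force: 20.0
at [0.6441 0.1693 0.1275] [ 3.14  -0.     1.602] turn -0.01 shift [-0.03 -0.01  0.16] w 0.427 F [-0.6 -1.  -0.1] t 25.2
```

```bash
python3 -m crank '[[[-0.02,0,0.08],[0,0,0],1],[[0,0,0.06],[0,0,0],1],[[0,0,0],[0,0,0],1],[[0,0,0],[0,0,0],0.5],[[0,0,0],[0,0,0],-0.5],[[0,0,0],[0,0,0],-1],[[0,0,0],[0,0,0],-1],[[0,0,0],[0,0,0],-1],[[0,0,-0.4],[0,0,0],-1],[[0,0,-0.9],[0,0,0],-1],[[0,0,-0.9],[0,0,0],-1],[[0,0,-0.9],[0,0,0],-1],[[0,0,-0.5],[0,0,0],-1],[[-1,0,0],[0,0,0],-1],[[-1,0,0],[0,0,0],-1],[[0,0,0],[0,0,0],-1],[[0,0,0],[0,0,0],-1]]'
python3 - <<'E'
from h import *
f,K,R,C,s=wrist(); cv2.imwrite("pics/w9.png",f); np.savez("pics/w9.npz",f=f,K=K,R=R,C=C)
plan(.441,-.24,.2,1.65)
E
```

```text
time: 26.95
ee_pos: [0.6452, 0.1186, 0.2132]
orientation: [-3.141, -0.0, 1.601]
ft_force: [0.2, -0.6, 0.4]
gripper_width: 1.002
gripper_force: 0.0
at [0.6451 0.1192 0.2132] [-3.141e+00 -1.000e-03  1.602e+00] turn -0.35 shift [-13.68  -9.28   0.53] w 0.999 F [-0.  -0.7 -0.7] t 27.0
```

View pics/w9.png

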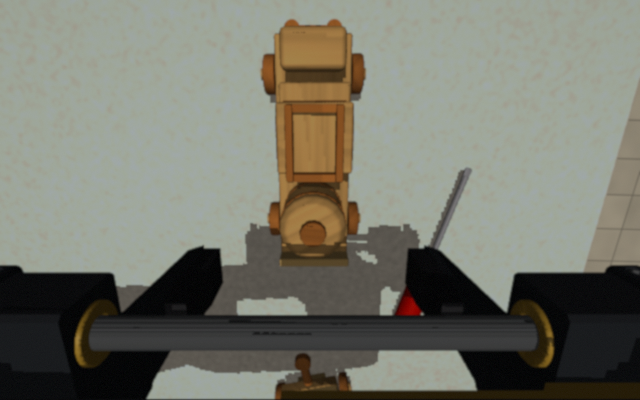

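The rack lies on the cab's roof at (286–344, 103–182) and the tank stands behind it with its cap at (313,233). Next is the crate.

```bash
python3 -m crank '[[[0,0,0],[0,0,-0.35],-1],[[-0.98,-0.66,0],[0,0,0],-1],[[-0.98,-0.66,0],[0,0,0],-1],[[-0.98,-0.66,0],[0,0,0],-1],[[-0.98,-0.66,0],[0,0,0],-1],[[-0.98,-0.66,0],[0,0,0],-1],[[-0.98,-0.66,0],[0,0,0],-1],[[-0.98,-0.66,0],[0,0,0],-1],[[-0.98,-0.66,0],[0,0,0],-1],[[-0.98,-0.66,0],[0,0,0],-1],[[-0.98,-0.66,0],[0,0,0],-1],[[-0.98,-0.66,0],[0,0,0],-1],[[-0.98,-0.66,0],[0,0,0],-1],[[-0.98,-0.66,0],[0,0,0],-1],[[-0.98,-0.66,0.5],[0,0,0],-1],[[0,0,0],[0,0,0],-1],[[0,0,0],[0,0,0],-1],[[0,0,0],[0,0,0],-1]]'
python3 - <<'E'
from h import *
f,K,R,C,s=wrist(); cv2.imwrite("pics/w10.png",f); np.savez("pics/w10.npz",f=f,K=K,R=R,C=C)
plan(.441,-.24,.036,1.65)
h=cv2.cvtColor(f,cv2.COLOR_BGR2HSV); m=((h[:,:,1]>75)&(h[:,:,0]<25)).astype(np.uint8)
for ct in cv2.findContours(m,0,1)[0]:
    x,y,w,hh=cv2.boundingRect(ct)
    if 220<x+w/2<400 and 100<y+hh/2<260 and w*hh>300:
        p=cv2.approxPolyDP(cv2.convexHull(ct),3,True)[:,0]; print((x,y,w,hh),p.tolist()); print(cast(K,R,C,p,.046)[:,:2].round(4).tolist())
for b in blobs(f,K,R,C,.046):
  if 100<b[0][1]<260: print(*b)
# lorry check
d=np.load("pics/w9.npz"); f,K,R,C=[d[k] for k in("f","K","R","C")]
o=np.array([.6435,.146]); B=np.array([[-.032,.9995],[-.9995,-.032]])
L=lambda uv,z:((cast(K,R,C,uv,z)[:,:2]-o)@B.T).round(4)
print("rack",L([(286,103),(344,182)],.118).mean(0),"cap",L([(313,233)],.108),"cab y",L([(278,140),(353,140)],.098)[:,1])
E
```

```text
time: 28.8
ee_pos: [0.4432, -0.2406, 0.201]
orientation: [3.141, -0.0, 1.652]
ft_force: [0.3, -0.1, -0.3]
gripper_width: 1.0
gripper_force: 0.0
at [ 0.4433 -0.2406  0.2011] [3.141 0.    1.653] turn 0.02 shift [ 0.03 -0.09  6.6 ] w 1.001 F [ 0.4 -0.2 -0.7] t 28.9
(281, 152, 60, 76) [[286, 152], [337, 154], [337, 226], [282, 225], [281, 159]]
[[0.417, -0.2075], [0.459, -0.2057], [0.4655, -0.2687], [0.4172, -0.2717], [0.4132, -0.2136]]
[310. 190.] [ 0.4397 -0.2387] [0.049 0.066] [0.082, -1.466]
rack [ 0.02165 -0.00165] cap [[-0.0438  0.0004]] cab y [ 0.0248 -0.0276]
```

```bash
python3 -m crank '[[[0.03,-0.14,0.7],[0,0,0],-1],[[0,0,1],[0,0,0],-1],[[0,0,1],[0,0,0],-1],[[0,0,1],[0,0,0],-1],[[0,0,1],[0,0,0],-1],[[0,0,1],[0,0,0],-1],[[0,0,0.6],[0,0,0],-1],[[0,0,0.3],[0,0,0],-1],[[0,0,0],[0,0,0],-1],[[0,0,0],[0,0,0],1],[[0,0,0],[0,0,0],1],[[0,0,0],[0,0,0],1],[[0,0,0],[0,0,0],1],[[0,0,0],[0,0,0],1],[[0,0,0],[0,0,0],1],[[0,0,0],[0,0,0],1],[[0,0,0],[0,0,0],1],[[0,0,0],[0,0,0],1]]' 20 && python3 -c "
from h import *
plan(.6576,-.1656,.12,1.813)"
```

```text
time: 30.65
ee_pos: [0.4391, -0.2414, 0.0361]
orientation: [3.141, 0.0, 1.651]
ft_force: [-0.7, 0.1, 5.4]
gripper_width: 0.566
gripper_force: 20.0
at [ 0.4391 -0.2414  0.0361] [3.141 0.    1.651] turn -1.16 shift [ 0.85  9.21 -3.36] w 0.566 F [-0.7  0.1  5.4] t 30.6
```

```bash
python3 -m crank '[[[0,0,-0.5],[0,0,0],1],[[0,0,-0.9],[0,0,0],1],[[0,0,-0.9],[0,0,0],1],[[0,0,-0.9],[0,0,0],1],[[0,0,-0.9],[0,0,0],1],[[0,0,-0.4],[0,0,-0.58],1],[[0,0,0],[0,0,-0.58],1],[[0.09,0.92,0],[0,0,0],1],[[0.09,0.92,0],[0,0,0],1],[[0.09,0.92,0],[0,0,0],1],[[0.09,0.92,0],[0,0,0],1],[[0.09,0.92,0],[0,0,0],1],[[0.09,0.92,0],[0,0,0],1],[[0.09,0.92,0],[0,0,0],1],[[0.09,0.92,0],[0,0,0],1],[[0.09,0.92,0],[0,0,0],1],[[0.09,0.92,0],[0,0,0],1],[[0,0,0],[0,0,0],1],[[0,0,0],[0,0,0],1],[[0,0,0],[0,0,0],1]]'
python3 - <<'E'
from h import *
plan(.6576,-.1656,.0721,1.813)
f,K,R,C,s=wrist(); cv2.imwrite("pics/w11.png",f); np.savez("pics/w11.npz",f=f,K=K,R=R,C=C)
h=cv2.cvtColor(f,cv2.COLOR_BGR2HSV); m=((h[:,:,1]>75)&(h[:,:,0]<25)).astype(np.uint8)
for y in range(80,240,6):
    q=np.flatnonzero(m[y,180:450])+180
    if len(q): print(y,q.min(),q.max(),end="; ")
print(proj(K,R,C,[[.6576+.05*a-.97*.032*b,-.1656+.97*.054*1-.24*.032*b,.054] for a,b in((-.26,1),(-.26,-1))]).round())
E
```

```text
time: 32.65
ee_pos: [0.6558, -0.1643, 0.148]
orientation: [-3.14, -0.001, 1.813]
ft_force: [-0.9, 0.8, -0.5]
gripper_width: 0.567
gripper_force: 20.0
at [ 0.6558 -0.1643  0.148 ] [-3.140e+00 -1.000e-03  1.813e+00] turn -0.0 shift [-0.07  0.06  3.04] w 0.567 F [-0.9  0.8 -0.5] t 32.6
80 312 322; 86 306 328; 92 304 330; 98 306 328; 104 309 325; 110 310 324; 116 311 323; 122 311 323; 128 311 323; 134 311 323; 140 269 365; 146 268 366; 152 259 374; 158 258 375; 164 256 377; 170 256 377; 176 258 375; 182 259 374; 188 261 372; 194 274 359; 200 264 363; 206 261 366; 212 257 370; 218 255 372; 224 251 376; 230 248 379; 236 245 382; [[267. 139.]
 [367. 139.]]
```

The front end board shows at row ~139, columns 268–366. That matches the prediction (267–367), so the trailer pose holds. Lowering.

```bash
python3 -m crank '[[[-0.07,0.05,0.6],[0,0,0],1],[[0,0,0.7],[0,0,0],1],[[0,0,0.7],[0,0,0],1],[[0,0,0.5],[0,0,0],1],[[0,0,0.25],[0,0,0],1],[[0,0,0.1],[0,0,0],1],[[0,0,0.05],[0,0,0],1],[[0,0,0],[0,0,0],1],[[0,0,0],[0,0,0],1]]' && python3 -c "
from h import *
plan(.6576,-.1656,.0721,1.813)"
```

```text
time: 33.6
ee_pos: [0.6589, -0.1658, 0.0766]
orientation: [3.14, 0.001, 1.813]
ft_force: [0.1, 0.2, -1.0]
gripper_width: 0.565
gripper_force: 20.0
at [ 0.6589 -0.1658  0.0766] [3.140e+00 1.000e-03 1.813e+00] turn -0.0 shift [ 0.02 -0.05  0.18] w 0.565 F [ 0.1  0.2 -1. ] t 33.6
```

```bash
python3 -m crank '[[[0,-0.04,0.1],[0,0,0],1],[[0,0,0.06],[0,0,0],1],[[0,0,0],[0,0,0],1],[[0,0,0],[0,0,0],0.5],[[0,0,0],[0,0,0],-0.5],[[0,0,0],[0,0,0],-1],[[0,0,0],[0,0,0],-1],[[0,0,0],[0,0,0],-1],[[0,0,-0.5],[0,0,0],-1],[[0,0,-1],[0,0,0],-1],[[0,0,-1],[0,0,0],-1],[[0,0,-1],[0,0,0],-1],[[0,0,-1],[0,0,0],-1],[[0,0,-1],[0,0,0],-1],[[-1,0,0],[0,0,0],-1],[[-1,0,-1],[0,0,0],-1],[[-1,0,-1],[0,0,0],-1],[[0,0,0],[0,0,0],-1],[[0,0,0],[0,0,0],-1],[[0,0,0],[0,0,0],-1]]'
python3 - <<'E'
from h import *
f,K,R,C,s=wrist(); np.savez("pics/w12.npz",f=f,K=K,R=R,C=C)
t=manip.get_image("top")["frame"][120:270,165:495,::-1]
cv2.imwrite("pics/w12.png",np.vstack([f[:270],cv2.resize(t,(640,290),interpolation=cv2.INTER_CUBIC)]))
E
```

```text
time: 35.6
ee_pos: [0.6748, -0.2374, 0.258]
orientation: [-3.14, -0.002, 1.813]
ft_force: [0.2, -0.0, 0.3]
gripper_width: 1.001
gripper_force: 0.0
```

View pics/w12.png

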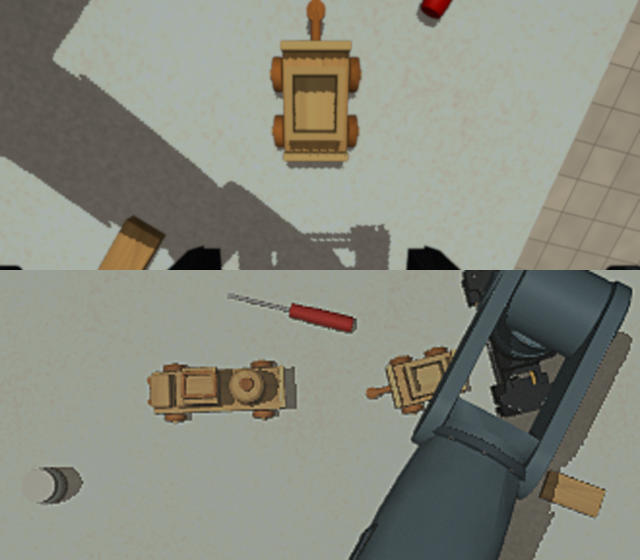

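The crate sits flat, square and centred between the end boards: its rim is at about (281–349, 57–140) and the boards at rows ~45 and ~157. The lorry stack, jar, offcut and driver all look right, so I'm handing in.

```bash
python3 -c "
from station import manip
print(manip.hand_in())"
```

```text
the job is handed in; nothing more can be done
None
```

I handed the job in at about 36 s, with cab, rack and tank placed on the lorry and the crate on the trailer, all released and within tolerance as far as the camera shows (crate checked only by eye). The jar, offcut and screwdriver were not touched, and hand-in returned no verdict.

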